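# Take the keyhole-hung shelf off the tool board and stand it in the swing tray

## Task

The small shelf on the tool board is to come down for cleaning. First push the swing tray round on its pin until its long sides run parallel to the board's face, with the tray's free end toward the robot's right; then unhook the small shelf from its screw without forcing it (lift it, shift it sideways until the screw head is in the big hole, pull it off) and stand it upright in the middle of the tray. Do not drop it, leave the hook plate hanging, and do not disturb the other things on the bench.

Things in the scene. Friction and masses are not known exactly. Their poses are not given: they have to be found in the camera images.
- board: Tool board, fixed: upright plywood panel 300 wide, 178 high, 18 thick, on a foot 12 high that reaches 45 in front of the face. Origin at the bottom of the face, mid width; x points into the panel (away from the robot; the face is x=0), y left, z up. Two screws stand out of the face; the small shelf hangs on one, the hook plate on the other; which is which changes. (Lengths in mm.)
- screw_left (a point): Front of the head of the left screw (board y=+70, z=147): shank diameter 6; head diameter 16, lying 8 to 12.5 in front of the board's face. (Lengths in mm.)
- screw_right (a point): The same for the right screw (board y=-70, z=147). (Lengths in mm.)
- shelf_grip (a point): Grip point of the small shelf, inside its upright middle divider, which is 12 thick (y), 38 deep (x) and free on both sides: 20 below the divider's top, 68 above the shelf's underside, 43 in front of the back face of the shelf. Axes as the board's when hung: x into the board, y left, z up. Hung, it is parallel to the board but may lean or sway by a few degrees. (Lengths in mm.)
- shelf_underside (a point): Centre of the small shelf's underside, 68 below and 10 behind (+x of) the grip point; same axes, z being its upright direction. Floor plate 90 (y) by 64 (x) with a 14 high front lip. (Lengths in mm.)
- small_shelf: The small shelf, aluminium, 0.15 to 0.31 kg: back plate 90 wide, 112 high, 5 thick with an L-shaped keyhole, floor plate and middle divider. Origin at the foot of the back face, mid width, 43 behind and 68 below the grip point. To take it off: lift it 20 (16 to 23 fits), shift it 22 toward +y (left along the board), pull it straight away (-x) by at least 20. (Lengths in mm.)
- shelf_slot_top (a point): Top of the upright slot in the shelf's back plate, 96 above the underside, where the screw shank sits when hung. The slot is 9.5 wide, in the middle of the plate, and runs down to 66 above the underside, where it opens sideways (toward -y, 66 to 80 above the underside) into the big hole. Shelf axes. (Lengths in mm.)
- shelf_big_hole (a point): Centre of the big square hole (24 x 24) of the keyhole in the shelf's back plate: 22 toward -y from the slot, 73 above the underside. Only here does the screw head pass through. Shelf axes. (Lengths in mm.)
- hook_plate: Aluminium plate 90 wide, 124 high, 5 thick with two steel hooks sticking out 45 and no divider, hung on the other screw by an equal keyhole. To be left hanging. Origin on its back face, in the middle of its width, 96 below the top of its slot. (Lengths in mm.)
- tray_pin (a point): Centre of the fixed pin about which the swing tray turns, on the tray floor. Axes are the tray's: x along its long side from the pin toward its free end, y along its short side, z up. (Lengths in mm.)
- tray_middle (a point): Middle of the swing tray's floor (grey painted steel, outer size 150 along x, 105 along y, walls 3 thick; the underside is 6, the floor 12, the rim 22 above the bench). It lies 55 along x and 32.5 along y from the pin; same axes. The outer faces are at x=-20 and x=130, y=-20 and y=85 from the pin. (Lengths in mm.)
- swing_tray (a joint): Angle of the swing tray, rad, 0 to 2.5; grows as the tray turns clockwise seen from above. The hinge has steady friction (0.25 N m, about 2 N at the free end), stays where it is left and does not coast. At the start the free end points roughly away from the robot; it must turn clockwise by about 0.9 to 2.2 rad.
- pot: Bystander: black pot with picks and pencils, 70 across, 136 high; origin at the centre of its underside. (Lengths in mm.)
- spirit_lamp: Bystander: spirit lamp, 66 across, 69 high; origin at the centre of its underside. (Lengths in mm.)
- talc_jar: Bystander: small white jar with a blue lid, 39 across, 62 high; origin at the centre of its underside. (Lengths in mm.)
- tape: Bystander: roll of tape lying flat, 73 across, 18 high; origin at the centre of its underside. (Lengths in mm.)
- cup: Bystander: milky plastic cup, 61 across, 88 high; origin at the centre of its underside. (Lengths in mm.)
- wax_block: Bystander: green wax block, 42 x 55 x 24; origin at the centre of its underside. (Lengths in mm.)

How it is judged:
On the way, in this order (a step that is already met when the one before it is completed fails the run):
1. the swing tray's long side is parallel to the board (within 7 degrees) while the shelf still hangs (angle between the x axis of tray_middle and the y axis of board, either way round below 0.12 rad and distance of shelf_grip from where it was at the start of the episode below 0.02 m), for 0.2 s.
2. the small shelf has come off its screw (more than 18 mm out from where it hung) (x of shelf_grip in the frame of board below -0.062 m), for 0.1 s.
At the end, for the whole second after the job is handed in: The swing tray's long sides are parallel to the board (within 7 degrees); the small shelf stands upright (within 6 degrees), flat on the tray floor and at rest, its underside's centre within 18 mm along and 15 mm across of the tray's middle; the hook plate still hangs where it hung (within 20 mm) (angle between the x axis of tray_middle and the y axis of board, either way round below 0.12 rad and x of shelf_underside in the frame of tray_middle between -0.018 and 0.018 m and y of shelf_underside in the frame of tray_middle between -0.015 and 0.015 m and z of shelf_underside in the frame of tray_middle below 0.004 m and angle between shelf_underside's own z axis and vertical below 0.1 rad and linear speed of small_shelf below 0.02 m/s and distance of hook_plate from where it was at the start of the episode below 0.02 m); the robot touches nothing.
It fails at once if the small shelf was forced against the board or its screw (more than 40 N) (contact force between small_shelf and board above 40 N).
It fails at once if the small shelf was dropped or flung (faster than 1.2 m/s) (linear speed of small_shelf above 1.2 m/s).
It fails at once if a bystander was moved by more than 30 mm (distance of any of pot, spirit_lamp, talc_jar, tape, cup, wax_block from where it was at the start of the episode above 0.03 m).
It fails at once if the hook plate was knocked off or shifted by more than 40 mm (distance of hook_plate from where it was at the start of the episode above 0.04 m).
It also fails if it takes over 64 s, if anything falls off the work surface, if the arm or the gripper's body presses on something with over 40 N, if the wrist force passes 120 N, or if a joint passes its speed limit or range.

## Robot

A 7-joint arm with a two-finger parallel gripper is mounted at the origin on a cart in front of the work surface, level with it; the furniture and walls round the work are solid. World frame = base frame: x ahead of the robot, y to its left, z up, the work surface at z = 0. Lengths are in m, angles in rad, forces in N, time in s.
With the tool pointing down it reaches from about 0.425 to 0.925 m from the base axis. Payload 6.8 kg.
Tool frame: the origin (TCP) lies on the centre line of the jaws, within the pads' length; the fingertips stand bot.tip_reach ahead of it and the grasp point (between the pads) lies 3 mm ahead of it (bot.tip_reach is the distance from the TCP to the fingertips, in m); z points along the fingers, y is the line along which they close (so a half turn about z gives the same grasp; the last joint's range is limited). The gripper opens to 85 mm and grips with 20 to 120 N. Pads are 22 mm wide; open, the fingers measure 114 mm over their backs; the gripper's body (76 mm by 85 mm) begins 54 mm behind the grasp point. The pads swing forward as they close: fully open they stand 13 mm farther back than shut.
Start: joints at [-1.408, 0.477, 0.022, 1.555, -0.011, 1.109, -0.083], TCP at [0.181, 0.65, 0.253] pointing down, gripper open.
Joint ranges: [-2.96, 2.96], [-0.34, 2.1], [-1.41, 1.46], [0.24, 2.44], [-1.37, 4.51], [0.17, 1.92], [-2.96, 2.96]. Speed limits (rad/s): [2.39, 2.39, 3.14, 3.14, 3.14, 3.14, 3.14].

## Interface

Orientations are given as a unit quaternion [w, x, y, z].
In Python, from station import bot gives the robot as it stands.
- The arm moves only by the tool jog_arm, never from a script. Its argument "deltas" is a list of rows, each a list of 7 numbers: the shift along the world's x, y, z in m, then the turn, a rotation vector about the world's x, y, z in rad, then the opening, from 0 (shut) to 1 (fully open). In form: [[x, y, z, rx, ry, rz, grip], ...]. A call has 1 to 10 rows; each row shifts and turns the commanded pose from where the row before left it; what a row does not reach is not made up. A row lasts 1/10 s, in which the tool goes at most 50 mm and 8.59 degrees, less where a joint would pass 70% of its speed; a pose out of reach is approached as far as the arm can. A call with a gripper value outside its range is refused whole. The fingers move at their own pace and stop on an object; "newtons" is the grip in N (left out, the last holds). Time passes only in rows, so rows that do not move let the fingers close. It gives the time, the measured TCP pose, the force, the opening and the grip force at its end, in the units of the state.
- bot.get_obs(): the state, without advancing time (a new reading comes with each control period).
- bot.read_camera(name): name is "scene" or "top" or "wrist"; returns a dict with "img" (400x640x3 uint8, red, green, blue), "K" (3x3 intrinsics, pixels), "dist_coeffs" ([k1, k2, p1, p2, k3] as OpenCV has them; the pictures are not rectified), "eye" and "attitude" of the camera in the world. Camera axes: x right, y down, z forward; pixel columns grow to the right and rows downward; lengths in m; the calibration is good to about 2 mm. A picture is of the moment at which its call begins. There is no depth.
- bot.hand_in(): hands the job in; it is judged then, once.
The state is a dict: "t": time; "q": joint angles; "joint_vel": joint speeds; "joint_torque": joint torques, N m; "eef_pos": TCP position; "tool_rot": TCP orientation; "contact_force": force on the tool from outside, world axes, zero at the start; "torque": the same for the moment, N m; "gripper_width": opening from 0.0 (shut) to 1.0 (fully open); "grasp_force": force on a finger pad.
Only numpy, scipy, OpenCV 4.12 (cv2) and the standard library are available. Lean on these libraries where they do the work, as an engineer would, in place of code of your own. Each camera call takes 0.05 s, during which the arm holds its last target. There are 200 camera calls.

## Working session

There is one attempt and no reset: what is moved stays moved. The work goes in short steps, Python scripts to look and compute and a tool call to move; the robot and the scene stay as the last step left them, time stands still between calls to the robot, and variables do not carry over. Pictures are saved under pics/ and viewed, at most 11 in all, crops included, and the job is handed in when it is done.

Besides the shell and the picture viewer there is one more tool, called after "Request:" as name(argument=value, ...), one argument or row to a line, values as JSON. jog_arm: Moves the arm, as the interface text tells. Its arguments: {"type":"object","properties":{"deltas":{"type":"array"},"newtons":{"type":"number"}},"required":["deltas"]}

```bash
ls; mkdir -p pics
cat > h.py <<'E'
import numpy as np, cv2
from scipy.spatial.transform import Rotation as R
from station import bot
def rot(a):
    a=np.array(a,float)
    return a if a.shape==(3,3) else R.from_quat(a,scalar_first=True).as_matrix()
def snap(n,f):
    c=bot.read_camera(n); cv2.imwrite(f'pics/{f}.png',c['img'][:,:,::-1])
    np.savez(f'pics/{f}.npz',**{k:np.array(c[k]) for k in('K','dist_coeffs','eye','attitude')}); return c
def ray(f,uv):
    c=np.load(f'pics/{f}.npz'); p=cv2.undistortPoints(np.array([[uv]],float),c['K'],c['dist_coeffs'])[0,0]
    return c['eye'],rot(c['attitude'])@np.array([p[0],p[1],1])
def onz(f,uv,z):
    e,d=ray(f,uv); return e+d*(z-e[2])/d[2]
def tri(*fu):
    A=np.zeros((3,3));b=np.zeros(3);L=[]
    for f,uv in fu:
        e,d=ray(f,uv); d=d/np.linalg.norm(d);P=np.eye(3)-np.outer(d,d);A+=P;b+=P@e;L.append((e,P))
    x=np.linalg.solve(A,b); return x,[round(1e3*np.linalg.norm(P@(x-e)),1) for e,P in L]
def proj(f,X):
    c=np.load(f'pics/{f}.npz'); Rm=rot(c['attitude']).T
    return cv2.projectPoints(np.array(X,float).reshape(-1,3),cv2.Rodrigues(Rm)[0],-Rm@c['eye'],c['K'],c['dist_coeffs'])[0][:,0]
E
python3 - <<'E'
from h import *
for n in('scene','top'):
    c=snap(n,n+'0'); print(n,c['eye'],c['attitude'])
print(bot.get_obs(),bot.tip_reach)
E
```

```text
pics
scene [ 0.06057002 -0.79806779  0.87477017] [-0.40550548  0.86882686 -0.25392408  0.12738823]
top [ 0.49123668 -0.01847091  1.20856256] [ 0.0291172  -0.70484543  0.70832054 -0.02504241]
{'t': 0.1, 'q': array([-1.4081187 ,  0.47775165,  0.02235301,  1.55633793, -0.01154745,
        1.10930331, -0.08309619]), 'joint_vel': array([-0.00108573, -0.00372954,  0.00015486, -0.00323308,  0.00042826,
       -0.00039541, -0.0013833 ]), 'joint_torque': array([ 4.42312157e-03, -5.97763181e+01,  1.61369652e+00, -2.81948823e+01,
        1.28342077e-02,  5.06912096e-03,  8.63403130e-06]), 'eef_pos': array([0.1804187 , 0.64992828, 0.25240634]), 'tool_rot': array([-7.06218979e-05,  1.34978689e-01,  9.90848149e-01, -8.33379131e-04]), 'contact_force': array([0.6945727 , 0.70835813, 0.43616046]), 'torque': array([-0.01131143,  0.03650457,  0.00694465]), 'grasp_force': 0.0, 'gripper_width': 0.9998152859910595} 0.022
```

View pics/scene0.png

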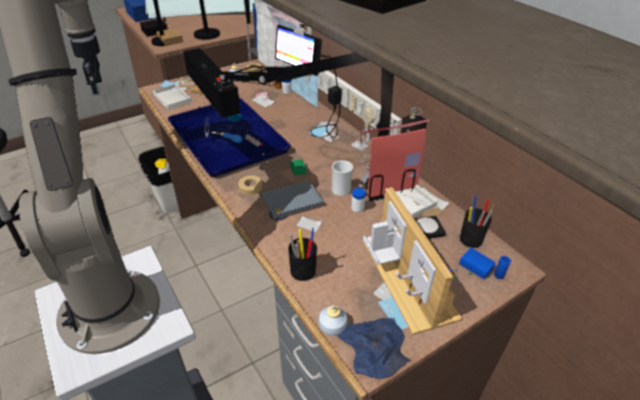

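View pics/top0.png

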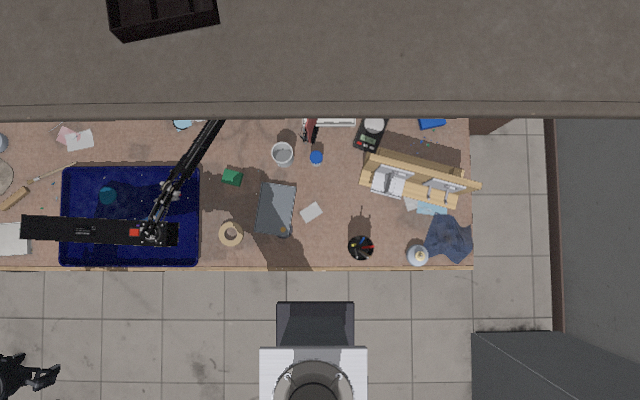

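The scene view shows the shelf on the board's left screw (near 380,245) and the hook plate on the right one. The top view shows the tray at (276,208), the board at about (420,180), the pot at (361,247), the lamp at (418,255), the jar at (316,157), the cup at (282,154), the wax at (232,176) and the tape at (230,233). Next I'll enlarge these.

Run:
```python
import cv2
a=cv2.imread('pics/top0.png')[125:275,210:490]
cv2.imwrite('pics/c1.png',cv2.resize(a,(784,420),interpolation=cv2.INTER_CUBIC))
a=cv2.imread('pics/scene0.png')[150:335,250:480]
cv2.imwrite('pics/c2.png',cv2.resize(a,None,fx=3.2,fy=3.2,interpolation=cv2.INTER_CUBIC))
```

```text
(no output)
```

View pics/c1.png

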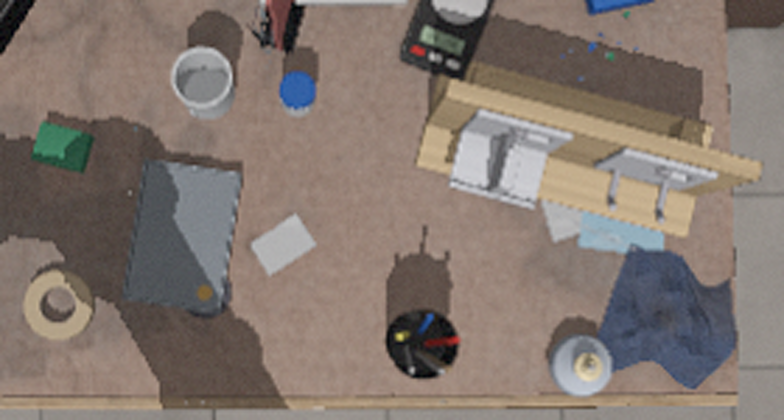

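View pics/c2.png

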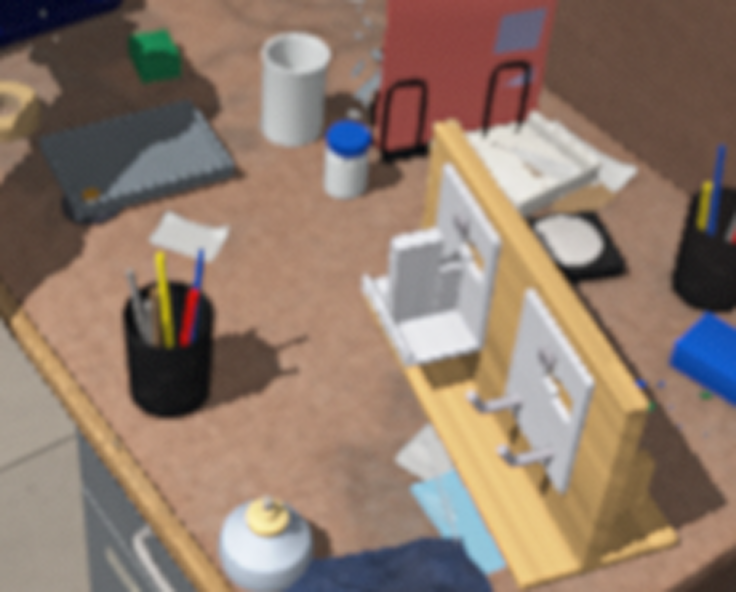

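The enlarged views give the tray corners, the pin at c1 (204,293), the board edges and the shelf divider top at c2 (400–440,236). Now I'll work out positions.

```bash
cat >> h.py <<'E'
def t(u,v): return 'top0',(210+u/2.8,125+v/2.8)
def s(u,v): return 'scene0',(250+u/3.2,150+v/3.2)
E
python3 - <<'E'
from h import *
np.set_printoptions(precision=4,suppress=True)
P=[onz(*t(*p),0.022) for p in((147,160),(241,170),(218,312),(125,300))]
print('tray',*P,[np.linalg.norm(P[i]-P[i-1]) for i in range(4)])
print('pin',onz(*t(204,293),0.012), 'pin scene',onz(*s(92,193),0.012))
print('foot',onz(*t(417,165),0.012),onz(*t(688,235),0.012),'scene',onz(*s(520,585),0.012))
print('panel TL',tri(t(447,100),s(436,125)),'TR',tri(t(757,182),s(637,412)))
print('div top front', tri(t(492,190),s(402,240)))
for n,p,z in(('pot',(422,343),.1),('lamp',(582,365),.035),('jar',(298,90),.062),('cup',(203,76),.088),('wax',(62,147),.024),('tape',(57,304),.018)): print(n,onz(*t(*p),z))
E
```

```text
tray [0.639 0.147 0.022] [0.6278 0.0476 0.022 ] [0.4786 0.0718 0.022 ] [0.4915 0.1694 0.022 ] [np.float64(0.14918107917870843), np.float64(0.10006756739747279), np.float64(0.15115489686257863), np.float64(0.09840029445063855)]
pin [0.4985 0.0874 0.012 ] pin scene [0.5003 0.0878 0.012 ]
foot [ 0.6333 -0.1391  0.012 ] [ 0.5571 -0.4265  0.012 ] scene [ 0.5516 -0.4269  0.012 ]
panel TL (array([ 0.675 , -0.1517,  0.1778]), [np.float64(1.6), np.float64(1.6)]) TR (array([ 0.6002, -0.4397,  0.175 ]), [np.float64(4.4), np.float64(4.4)])
div top front (array([ 0.6004, -0.2022,  0.1339]), [np.float64(7.1), np.float64(7.1)])
pot [ 0.4483 -0.133   0.1   ]
lamp [ 0.4222 -0.3046  0.035 ]
jar [ 0.7054 -0.0131  0.062 ]
cup [0.7153 0.0821 0.088 ]
wax [0.6531 0.237  0.024 ]
tape [0.4875 0.2418 0.018 ]
```

Run:
```python
from h import *
np.set_printoptions(precision=3,suppress=True)
print('scope end',tri(('top0',(178,230)),('scene0',(237,98))),'far end',tri(('top0',(21,228)),('scene0',(190,53))))
print('overhead shelf',tri(('top0',(440,117)),('scene0',(600,160))))
pin=np.array([.4993,.0876])
for k in range(12):
    a=np.radians(-9+ (3 if k==0 else 0) -95.7*max(k-1,0)/10); x=np.array([np.cos(a),np.sin(a)]);y=np.array([-x[1],x[0]])
    print(k,pin+.105*x+.100*y)
```

```text
scope end (array([0.499, 0.309, 0.269]), [np.float64(1.8), np.float64(1.8)]) far end (array([0.502, 0.692, 0.27 ]), [np.float64(0.7), np.float64(0.7)])
overhead shelf (array([ 0.819, -0.403,  0.35 ]), [np.float64(133.3), np.float64(133.3)])
0 [0.614 0.176]
1 [0.619 0.17 ]
2 [0.631 0.149]
3 [0.639 0.126]
4 [0.644 0.102]
5 [0.644 0.078]
6 [0.64  0.054]
7 [0.633 0.031]
8 [0.622 0.01 ]
9 [ 0.607 -0.009]
10 [ 0.59  -0.026]
11 [ 0.569 -0.039]
```

Run:
```python
from h import *
np.set_printoptions(precision=3,suppress=True)
e1,a=ray('top0',(172,200));_,b=ray('top0',(217,125)); n=np.cross(a,b)
for u,v in((250,74),(280,74),(310,70),(340,66),(370,60),(385,70)):
    e,d=ray('scene0',(u,v)); print((u,v),e+d*(n@(e1-e))/(n@d))
```

```text
(250, 74) [0.548 0.313 0.328]
(280, 74) [0.621 0.271 0.327]
(310, 70) [0.691 0.225 0.34 ]
(340, 66) [0.76  0.179 0.353]
(370, 60) [0.826 0.132 0.374]
(385, 70) [0.873 0.119 0.339]
```

Request:
jog_arm(
  deltas=[
    [0.013,-0.036,0,0,0,0,0],
    [0.013,-0.036,0,0,0,0,0],
    [0.013,-0.036,0,0,0,0,0],
    [0.013,-0.036,0,0,0,0,0],
    [0.013,-0.036,0,0,0,0,0],
    [0.013,-0.036,0,0,0,0,0],
    [0.013,-0.036,0,0,0,0,0],
    [0.022,-0.03,0,0,0,0,0],
    [0.022,-0.03,0,0,0,0,0],
    [0.022,-0.03,0,0,0,0,0],
  ],
)

```text
t: 1.1
eef_pos: [0.338, 0.3069, 0.2532]
tool_rot: [-0.0, 0.135, 0.991, -0.0]
contact_force: [0.2, 0.1, -0.0]
gripper_width: -0.001
grasp_force: 0.0
```

Request:
jog_arm(
  deltas=[
    [0.022,-0.03,0,0,0,0,0],
    [0.02,-0.033,0,0,0,0,0],
    [0.02,-0.033,0,0,0,0,0],
    [0.02,-0.033,0,0,0,0,0],
    [0.039,0.002,-0.025,0,0,0,0],
    [0.039,0.002,-0.025,0,0,0,0],
    [0.039,0.002,-0.025,0,0,0,0],
    [0.039,0.002,-0.025,0,0,0,0],
    [0,0,0,0,0,0,0],
    [0,0,0,0,0,0,0],
  ],
)

```text
t: 2.1
eef_pos: [0.5751, 0.1868, 0.1517]
tool_rot: [-0.001, 0.135, 0.991, -0.001]
contact_force: [-0.5, -0.2, 0.2]
gripper_width: -0.001
grasp_force: 0.0
```

Request:
jog_arm(
  deltas=[
    [0,0,-0.03,0,0,0,0],
    [0,0,-0.03,0,0,0,0],
    [0,0,-0.03,0,0,0,0],
    [0,0,-0.018,0,0,0,0],
    [0,0,-0.008,0,0,0,0],
    [0,0,0,0,0,0,0],
  ],
)

```text
t: 2.7
eef_pos: [0.5747, 0.1877, 0.0378]
tool_rot: [-0.0, 0.135, 0.991, 0.0]
contact_force: [-0.9, -0.7, 0.3]
gripper_width: 0.0
grasp_force: 0.0
```

Request:
jog_arm(
  deltas=[
    [0.016,-0.015,0,0,0,0,0],
    [0.007,-0.009,0,0,0,0,0],
    [0.006,-0.009,0,0,0,0,0],
    [0.01,-0.019,0,0,0,0,0],
    [0.006,-0.021,0,0,0,0,0],
    [0.003,-0.022,0,0,0,0,0],
    [-0.001,-0.022,0,0,0,0,0],
    [-0.005,-0.021,0,0,0,0,0],
    [-0.009,-0.02,0,0,0,0,0],
    [0,0,0,0,0,0,0],
  ],
)

```text
t: 3.7
eef_pos: [0.6081, 0.0254, 0.0382]
tool_rot: [0.0, 0.138, 0.991, -0.001]
contact_force: [-0.6, -0.1, 0.3]
gripper_width: -0.002
grasp_force: 0.0
```

Request:
jog_arm(
  deltas=[
    [-0.012,-0.018,0,0,0,0,0],
    [-0.01,-0.011,0,0,0,0,0],
    [0,0,0,0,0,0,0],
  ],
)

```text
t: 4.0
eef_pos: [0.5855, -0.0012, 0.0376]
tool_rot: [-0.0, 0.136, 0.991, -0.0]
contact_force: [0.0, 0.2, 0.3]
gripper_width: -0.003
grasp_force: 0.0
```

Run:
```python
from h import *
c=snap('top','top1')
cv2.imwrite('pics/c3.png',cv2.resize(cv2.imread('pics/top1.png')[160:280,220:400],None,fx=4,fy=4,interpolation=cv2.INTER_CUBIC))
```

```text
(no output)
```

View pics/c3.png

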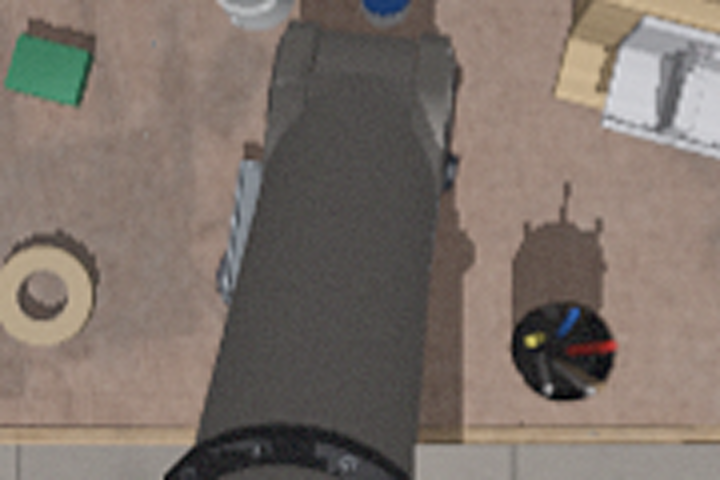

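The visible short edge of the tray runs from (243,158) to (222,298), so the tray is turned to about -8.5° and needs about 6° more. I'll finish the push, back off, rise and move over toward the shelf.

Request:
jog_arm(
  deltas=[
    [-0.006,-0.004,0,0,0,0,0],
    [-0.006,-0.004,0,0,0,0,0],
    [0,0,0,0,0,0,0],
    [0.01,-0.003,0,0,0,0,0],
    [0.01,-0.003,0,0,0,0,0],
    [0,0,0.04,0,0,0,0],
    [0,0,0.045,0,0,0,0],
    [0,0,0.045,0,0,0,0],
    [0,0,0.045,0,0,0,0],
    [0,0,0.045,0,0,0,0],
  ],
)

```text
t: 5.05
eef_pos: [0.5949, -0.0138, 0.2593]
tool_rot: [-0.0, 0.135, 0.991, -0.0]
contact_force: [1.0, 0.5, -1.0]
gripper_width: 0.001
grasp_force: 0.0
```

Request:
jog_arm(
  deltas=[
    [0,-0.03,0,0,0,0,0.5],
    [0,-0.03,0,0,0,0,0.5],
    [0,-0.03,0,0,0,0,0.5],
    [0,-0.03,0,0,0,0,0.5],
    [0,-0.03,0,0,0,0,0.5],
    [0,-0.03,0,0,0,0,0.5],
    [0,0,0,0,0,0,0.5],
    [0,0,0,0,0,0,0.5],
  ],
)

```text
t: 5.85
eef_pos: [0.5947, -0.1944, 0.2572]
tool_rot: [-0.0, 0.136, 0.991, -0.0]
contact_force: [-0.9, 0.5, -0.3]
gripper_width: 0.5
grasp_force: 0.0
```

Run:
```python
from h import *
snap('top','top2');snap('wrist','w2')
a=cv2.resize(cv2.imread('pics/top2.png')[165:265,220:400],None,fx=4,fy=4,interpolation=cv2.INTER_CUBIC)[:,:400]
b=cv2.imread('pics/w2.png'); b=cv2.resize(b,(400,250))
cv2.imwrite('pics/c4.png',cv2.hconcat([a[:400],cv2.copyMakeBorder(b,0,150,0,0,0)]))
print(np.load('pics/w2.npz')['eye'],bot.get_obs()['q'])
```

```text
[ 0.52512265 -0.17429919  0.37726289] [-0.07623131  0.40860863  0.38820786  1.69681069 -0.17299409  1.07067775
  1.66801706]
```

View pics/c4.png

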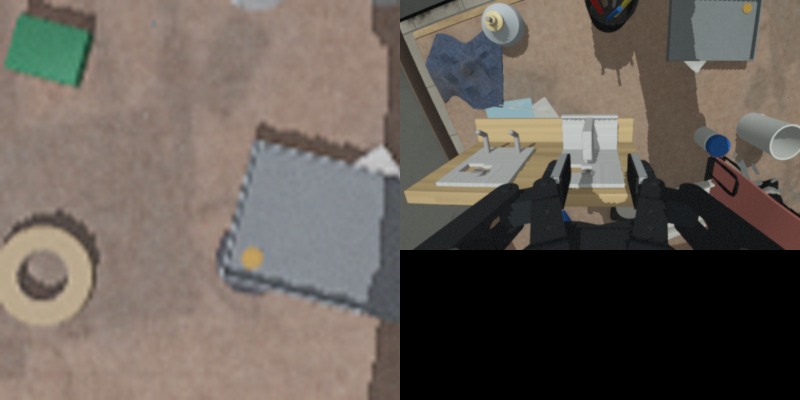

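Left half (top view): tray turned, with its far edge from (260,138) to (378,163). Right half (wrist view): board foot edge and tray edges look parallel, and the divider sits at about (587,140). I'll look at the wrist picture larger to get exact pixels.

Run:
```python
import cv2
a=cv2.imread('pics/w2.png')
l=cv2.resize(a[175:305,210:390],None,fx=4,fy=4,interpolation=cv2.INTER_CUBIC)[:, :]  #720x520
cv2.imwrite('pics/c5.png',l)
r=cv2.resize(a[0:115,410:600],None,fx=4,fy=4,interpolation=cv2.INTER_CUBIC)
cv2.imwrite('pics/c6.png',r)
```

```text
(no output)
```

View pics/c5.png

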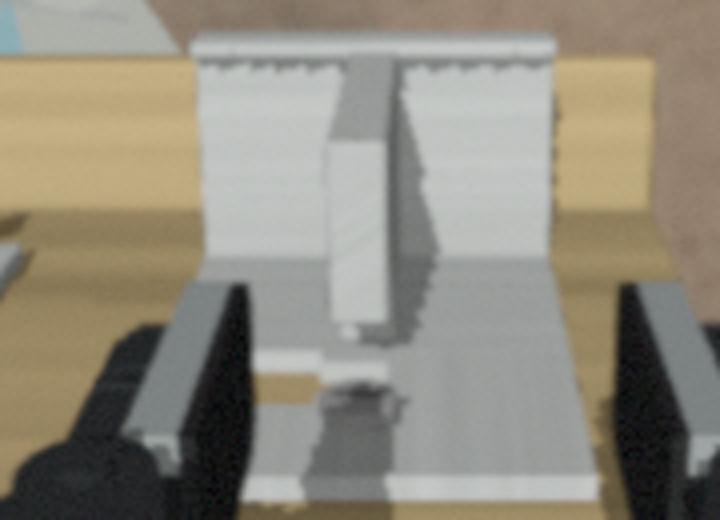

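View pics/c6.png

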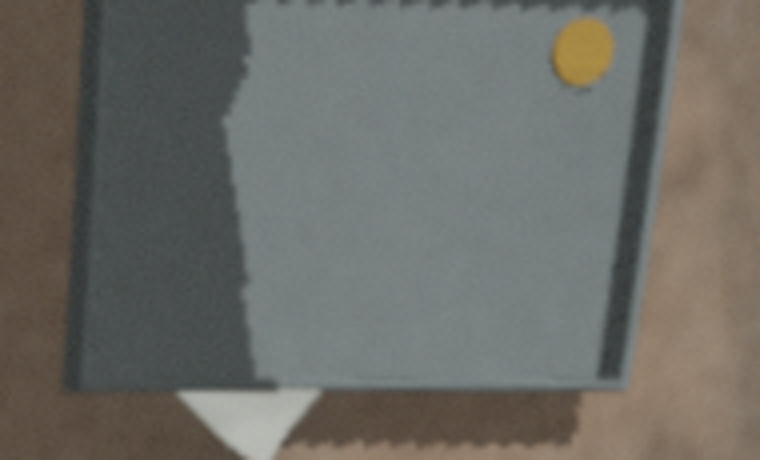

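Crop 5: divider top spans (331–386, 141–322), foot front edge from (0,56) to (655,57). Crop 6: tray rim far edge from (65,388) to (626,388), pin at (583,51).

Run:
```python
from h import *
np.set_printoptions(precision=4,suppress=True)
a=lambda u,v:('w2',(210+u/4,175+v/4)); b=lambda u,v:('w2',(410+u/4,v/4))
ang=lambda p,q:np.degrees(np.arctan2((p-q)[0],(p-q)[1]))
D=[onz(*a(*p),.142) for p in((331,141),(386,141),(331,322),(386,322))]; m=np.mean(D,0)
print('divider',*D,'mid',m,np.linalg.norm(D[0]-D[1]),np.linalg.norm(D[0]-D[2]))
f=onz(*a(655,57),.012),onz(*a(5,56),.012); print('foot',f,ang(*f))
lp=onz(*a(192,40),.068),onz(*a(554,38),.068); print('lip',lp,ang(lp[1],lp[0]),np.linalg.norm(lp[0]-lp[1]))
t1=onz(*b(626,388),.022),onz(*b(65,388),.022); print('tray far',t1,ang(*t1),np.linalg.norm(t1[0]-t1[1]))
pin=onz(*b(583,51),.012); print('pin',pin)
th=np.radians(ang(*t1)); xa=np.array([-np.sin(th),-np.cos(th)]); ya=np.array([np.cos(th),-np.sin(th)])
print('mid from pin',pin[:2]+.055*xa+.0325*ya,'from edge',(t1[0]+t1[1])[:2]/2-.0525*ya)
print(bot.get_obs()['eef_pos'])
```

```text
divider [ 0.594  -0.2134  0.142 ] [ 0.5968 -0.2034  0.142 ] [ 0.6299 -0.2242  0.142 ] [ 0.6328 -0.2138  0.142 ] mid [ 0.6134 -0.2137  0.142 ] 0.010374657897175232 0.03750562120433963
foot (array([ 0.6326, -0.1379,  0.012 ]), array([ 0.5823, -0.3185,  0.012 ])) 15.574049096198024
lip (array([ 0.582 , -0.2508,  0.068 ]), array([ 0.6049, -0.1661,  0.068 ])) 15.154977169279396 0.08780713510263209
tray far (array([0.5854, 0.0837, 0.022 ]), array([ 0.5474, -0.0638,  0.022 ])) 14.461648187304391 0.15229500277050437
pin [0.4991 0.0874 0.012 ]
mid from pin [0.5169 0.026 ] from edge [0.5156 0.0231]
[ 0.595  -0.1923  0.2571]
```

Request:
jog_arm(
  deltas=[
    [0.007,-0.01,-0.02,0,0,0,0.5],
    [0.007,-0.01,-0.025,0,0,0,0.5],
    [0,0,-0.025,0,0,0,0.5],
    [0,0,-0.025,0,0,0,0.5],
    [0,0,-0.02,0,0,0,0.5],
    [0,0,-0.012,0,0,0,0.5],
    [0,0,0,0,0,0,0.5],
  ],
  newtons=60,
)

```text
t: 6.65
eef_pos: [0.608, -0.212, 0.1286]
tool_rot: [-0.002, 0.134, 0.991, 0.0]
contact_force: [0.3, 0.5, 0.4]
gripper_width: 0.502
grasp_force: 0.0
```

Request:
jog_arm(
  deltas=[
    [0,0,0,0,0,0,0.3],
    [0,0,0,0,0,0,0.2],
    [0,0,0,0,0,0,0.1],
    [0,0,0,0,0,0,0],
    [0,0,0,0,0,0,0],
    [0,0,0,0,0,0,0],
  ],
)

```text
t: 7.25
eef_pos: [0.6094, -0.2136, 0.1314]
tool_rot: [0.001, 0.135, 0.991, 0.0]
contact_force: [-0.2, 1.9, 5.5]
gripper_width: 0.132
grasp_force: 61.7
```

Request:
jog_arm(
  deltas=[
    [0,0,0.004,0,0,0,0],
    [0,0,0.004,0,0,0,0],
    [0,0,0.004,0,0,0,0],
    [0,0,0.004,0,0,0,0],
    [0,0,0.004,0,0,0,0],
    [0,0,0,0,0,0,0],
    [0,0,0,0,0,0,0],
  ],
)

```text
t: 7.95
eef_pos: [0.6085, -0.2136, 0.1504]
tool_rot: [0.0, 0.135, 0.991, 0.0]
contact_force: [0.8, 0.7, -2.1]
gripper_width: 0.131
grasp_force: 60.4
```

Run:
```python
from h import *
snap('wrist','w3');snap('scene','s3')
a=cv2.imread('pics/w3.png')[165:325,200:400]; b=cv2.imread('pics/s3.png')[190:310,340:440]
cv2.imwrite('pics/c7.png',cv2.hconcat([cv2.resize(a,(450,360)),cv2.resize(b,(300,360),interpolation=cv2.INTER_CUBIC)]))
```

```text
(no output)
```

View pics/c7.png

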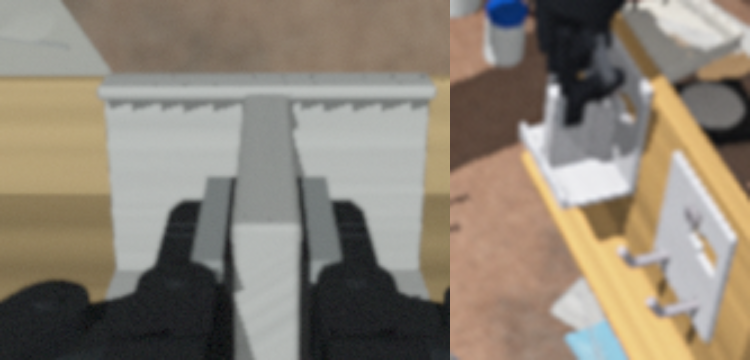

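The shelf is gripped centrally and lifted (wrist view: divider between the pads at x≈265), and the hook plate is undisturbed. Next I shift it left along the board, watching the force.

Request:
jog_arm(
  deltas=[
    [0.0011,0.0043,0,0,0,0,0],
    [0.0011,0.0043,0,0,0,0,0],
    [0.0012,0.0043,0,0,0,0,0],
    [0.0012,0.0043,0,0,0,0,0],
    [0.0011,0.0042,0,0,0,0,0],
    [0,0,0,0,0,0,0],
    [0,0,0,0,0,0,0],
  ],
)

```text
t: 8.75
eef_pos: [0.6143, -0.1921, 0.1503]
tool_rot: [-0.0, 0.135, 0.991, -0.0]
contact_force: [0.4, 0.2, -2.6]
gripper_width: 0.129
grasp_force: 60.3
```

Request:
jog_arm(
  deltas=[
    [-0.004,0.001,0,0,0,0,0],
    [-0.004,0.001,0,0,0,0,0],
    [-0.004,0.0011,0,0,0,0,0],
    [-0.004,0.0011,0,0,0,0,0],
    [0,0,0,0,0,0,0],
  ],
)

```text
t: 9.25
eef_pos: [0.5975, -0.1879, 0.1503]
tool_rot: [-0.0, 0.135, 0.991, 0.0]
contact_force: [-0.4, -0.1, -3.2]
gripper_width: 0.132
grasp_force: 60.3
```

Request:
jog_arm(
  deltas=[
    [-0.008,0.002,0,0,0,0,0],
    [-0.015,0.004,0.01,0,0,0,0],
    [-0.005,0.012,0.02,0,0,0,0],
    [-0.005,0.02,0.025,0,0,0,0],
    [-0.01,0.03,0.005,0,0,0,0],
    [-0.01,0.03,0,0,0,0,0],
    [-0.01,0.03,0,0,0,0,0],
    [-0.01,0.03,0,0,0,0,0],
    [-0.012,0.03,-0.015,0,0,0,0],
    [-0.006,0.016,-0.015,0,0,0,0],
  ],
)

```text
t: 10.25
eef_pos: [0.5062, 0.0189, 0.1804]
tool_rot: [0.0, 0.134, 0.991, 0.001]
contact_force: [-0.2, 0.2, -3.0]
gripper_width: 0.128
grasp_force: 60.4
```

Request:
jog_arm(
  deltas=[
    [-0.003,0.011,-0.02,0,0,0,0],
    [0,0,-0.025,0,0,0,0],
    [0,0,-0.02,0,0,0,0],
    [0,0,-0.01,0,0,0,0],
    [0,0,0,0,0,0,0],
    [0,0,0,0,0,0,0],
  ],
)

```text
t: 10.85
eef_pos: [0.5047, 0.0268, 0.1059]
tool_rot: [0.0, 0.135, 0.991, 0.0]
contact_force: [0.3, -0.6, -2.8]
gripper_width: 0.129
grasp_force: 60.2
```

Run:
```python
from h import *
o=bot.get_obs();print(o['eef_pos'],o['contact_force'])
snap('wrist','w4')
cv2.imwrite('pics/c8.png',cv2.resize(cv2.imread('pics/w4.png')[110:360,120:480],(792,550),interpolation=cv2.INTER_CUBIC))
```

```text
[0.50469357 0.0268472  0.10593872] [ 0.30906853 -0.5935376  -2.8463631 ]
```

View pics/c8.png

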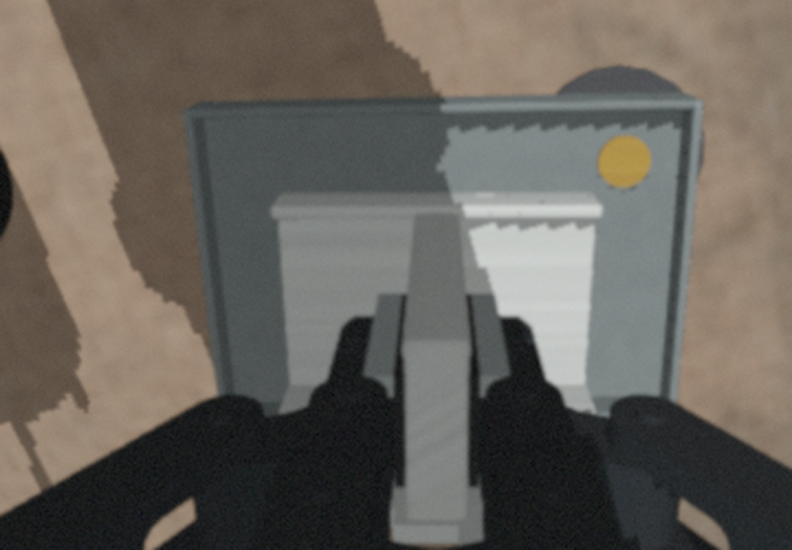

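Tray's near rim runs from (188,105) to (700,100). The shelf lip's foot is at v≈194, u 274–601, close to centred. Computing the offset.

Run:
```python
from h import *
np.set_printoptions(precision=4,suppress=True)
a=lambda u,v:('w4',(120+u/2.2,110+v/2.2))
P=onz(*a(700,100),.022),onz(*a(188,105),.022)
d=P[1]-P[0];th=np.arctan2(-d[0],-d[1]);xa=np.array([-np.sin(th),-np.cos(th)]);ya=np.array([np.cos(th),-np.sin(th)])
mid=(P[0]+P[1])[:2]/2+.0525*ya; print(np.degrees(th),np.linalg.norm(d),mid)
pin=onz(*a(625,161),.012)[:2]; print('mid by pin',pin+.055*xa+.0325*ya)
for v,z in((194,.0285),(208,.0425)):
    L=onz(*a(274,v),z),onz(*a(601,v),z); s=(L[0]+L[1])[:2]/2+.032*ya
    print('shelf',s,np.linalg.norm(L[0]-L[1]),'off along/across mm',1e3*(s-mid)@xa,1e3*(s-mid)@ya)
```

```text
14.941336421770302 0.14615365896590843 [0.5164 0.0257]
mid by pin [0.5166 0.026 ]
shelf [0.5205 0.0225] 0.09334844705236633 off along/across mm 2.0455315069793025 4.796310492986879
shelf [0.5203 0.0225] 0.08723478063289163 off along/across mm 2.0626143270291695 4.653000967102964
```

Request:
jog_arm(
  deltas=[
    [-0.004,0.003,0,0,0,0,0],
    [0,0,-0.005,0,0,0,0],
    [0,0,-0.004,0,0,0,0],
    [0,0,-0.002,0,0,0,0],
    [0,0,-0.002,0,0,0,0],
    [0,0,-0.001,0,0,0,0],
    [0,0,0,0,0,0,0],
  ],
)

```text
t: 11.6
eef_pos: [0.5002, 0.0299, 0.0911]
tool_rot: [-0.0, 0.135, 0.991, -0.0]
contact_force: [0.3, -0.2, -3.8]
gripper_width: 0.132
grasp_force: 60.4
```

Request:
jog_arm(
  deltas=[
    [0,0,-0.001,0,0,0,0],
    [0,0,-0.001,0,0,0,0],
    [0,0,0,0,0,0,0],
    [0,0,0,0,0,0,0],
  ],
)

```text
t: 12.0
eef_pos: [0.5007, 0.03, 0.0902]
tool_rot: [0.0, 0.135, 0.991, 0.0]
contact_force: [-1.9, 0.0, 8.0]
gripper_width: 0.126
grasp_force: 62.1
```

Request:
jog_arm(
  deltas=[
    [0,0,0,0,0,0,0.18],
    [0,0,0,0,0,0,0.25],
    [0,0,0,0,0,0,0.4],
    [0,0,0,0,0,0,0.5],
    [0,0,0.01,0,0,0,0.5],
    [0,0,0.03,0,0,0,0.5],
    [0,0,0.04,0,0,0,0.5],
    [0,0,0.04,0,0,0,0.5],
    [0,0,0.03,0,0,0,0.5],
    [0,0,0,0,0,0,0.5],
  ],
)

```text
t: 13.0
eef_pos: [0.5029, 0.0301, 0.2442]
tool_rot: [0.004, 0.135, 0.991, 0.002]
contact_force: [0.2, -0.0, -0.7]
gripper_width: 0.496
grasp_force: 0.0
```

Run:
```python
from h import *
snap('wrist','w5');snap('scene','s5')
a=cv2.resize(cv2.imread('pics/w5.png')[120:340,120:480],(490,300),interpolation=cv2.INTER_CUBIC); b=cv2.resize(cv2.imread('pics/s5.png')[150:330,240:480],(400,300),interpolation=cv2.INTER_CUBIC)
cv2.imwrite('pics/c9.png',cv2.vconcat([a,cv2.copyMakeBorder(b,0,0,0,90,0)]))
o=bot.get_obs();print(o['eef_pos'],o['contact_force'])
```

```text
[0.50043961 0.03008109 0.2401751 ] [-0.19000293 -0.06012483 -1.30802406]
```

View pics/c9.png

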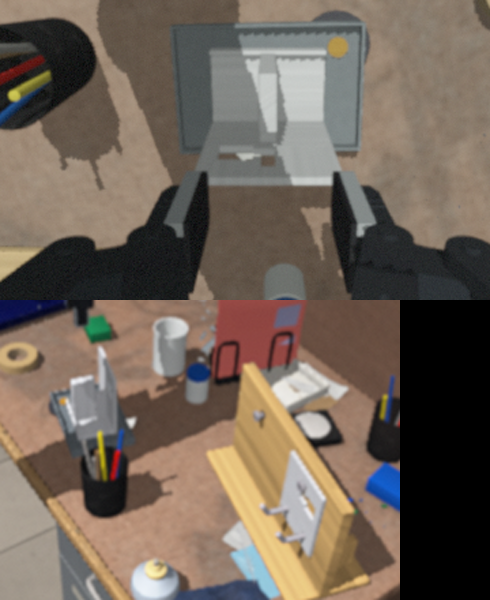

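The shelf stands upright in the middle of the tray, aligned with it (lip from (211,50) to (327,50) inside the rim from (173,25) to (363,25)). The hook plate is still hanging, the bystanders are in place, and the gripper is clear.

```bash
python3 -c "
from station import bot
print(bot.hand_in())"
```

```text
the job is handed in; nothing more can be done
None
```

The job is handed in, result not reported: the last pictures show the tray parallel to the board, the small shelf upright in its middle and the hook plate still hanging.

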